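# Fit the spice carousel's divider and bring the tin to the front

### The job

Lift the spare wooden divider out of its block, slide it fully home into the empty slot of the spice carousel and let go of it. Then grip the steel bar handle on top of the carousel's centre post and turn the carousel until the short, wide tin is at the front, in line with the pointer on the base, all jars still standing in their places. Finish while still gripping that handle and holding the carousel still, with the other things on the worktop left where they are.

Things in the scene. Friction and masses are not known exactly. Their poses are not given: they have to be found in the camera images.
- plinth: Fixed dark round base under the carousel, 216 mm across, 15 mm thick. Origin: on the carousel's axis, at the worktop. Its own -x axis points to the front, roughly towards the robot; there a pointed steel tongue, 24 mm wide, the pointer, sticks out from under the turntable, to 156 mm from the axis.
- turntable (a joint): Rotation of the wooden turntable (256 mm across, upper face 30 mm above the worktop) about its vertical axis, rad; 0 at the start, positive anticlockwise from above; free for 12 rad either way, stays where left (friction 0.05 N m). On it: four clear plastic cups, 62 mm inside, 40 mm high, centres 82 mm from the axis, 90 degrees apart; between them four slots, three already with dividers.
- handle (a point): Steel bar handle on top of the centre post, turning with the turntable: 46 mm along its own x, 14 mm thick along its own y, 36 mm high, edges rounded. Origin: centre of the bar, on the turntable's axis, 208 mm above the worktop. Grip it from above across the 14 mm. The tops of seated dividers are at 175 mm.
- slot (a point): The empty slot between two upright rails on the turntable, with which it turns. Origin: middle of the slot's floor, 70 mm from the axis, 30 mm above the worktop; own x along the slot (radially outwards), z up. 98 mm long, 11 mm wide, about 40 mm deep; the rails lean outwards at the top, so the mouth is about 20 mm wide.
- divider_tab (a point): The spare divider: light wooden panel 90 mm wide (own x), 8 mm thick (own y), 90 mm high, with a tab 36 mm wide, 8 mm thick, 55 mm high in the middle of its top edge; 145 mm high in all, about 90 g; fits either way round. This point is the tab's centre, 117.5 mm above the bottom edge, 27.5 mm below the tab's top; z up.
- stand: Fixed wooden block 120 x 50 x 40 mm in which the spare divider stands loosely, in a groove 14 mm wide, 32 mm deep, along its own x, open at both ends. Origin: centre of its underside; the groove's floor is 8 mm above it. Lift the divider straight up out of it.
- tin_center (a point): The short, wide tin, 57 mm across, 72 mm high, standing loosely in one of the cups; point half-way up on its axis. It is the one to bring to the front.
- jar_a_center (a point): Spice jar with a screw cap, 45 mm across, 106 mm high; point half-way up on its axis, standing loosely in a cup
- jar_b_center (a point): Spice jar with a screw cap, 43 mm across, 102 mm high; point half-way up on its axis, standing loosely in a cup
- jar_c_center (a point): Spice jar like the former, 102 mm high; point half-way up on its axis, standing loosely in a cup
- mill: Bystander: wooden pepper mill, 58 mm across, 170 mm high; origin at its foot
- mug: Bystander: two-tone mug, 105 mm high; origin at its foot
- candle: Bystander: candle in a glass, 76 mm across, 90 mm high; origin at its foot
- tea_box: Bystander: upright tea carton, 43 x 72 x 111 mm; origin at its foot
- timer: Bystander: round kitchen timer, 63 mm across, 60 mm high; origin at its foot
There are look-alikes about, which are no part of the job. Leave any blue or purple look-alike of the part that bears tin_center alone.

How it is judged:
On the way, in this order (a step that is already met when the one before it is completed fails the run):
1. the spare divider stands fully home in the empty slot, let go (z of divider_tab in the frame of slot between 0.11 and 0.123 m and horizontal distance between divider_tab and slot below 0.014 m and angle between the x axis of divider_tab and the x axis of slot, either way round below 0.1 rad and angle between divider_tab's own z axis and vertical below 0.12 rad and contact force between the fingers and divider below 0.1 N), for 0.2 s.
2. the tin is in line with the pointer, the handle gripped and the turntable still (x of tin_center in the frame of plinth below -0.06 m and y of tin_center in the frame of plinth between -0.012 and 0.012 m and velocity of joint turntable between -0.06 and 0.06 rad/s and contact force between the fingers and turntable_c0 above 2 N), for 0.5 s.
At the end, for the whole second after the job is handed in: Divider home in the slot (within 5 mm of its floor, upright within 0.12 rad); tin within 12 mm of the pointer's line at the front; fingers grip the handle (over 2 N), turntable under 0.06 rad/s; tin and jars upright (0.2 rad), within 105 mm of the axis (all of step 2 and z of divider_tab in the frame of slot between 0.11 and 0.123 m and horizontal distance between divider_tab and slot below 0.014 m and angle between the x axis of divider_tab and the x axis of slot, either way round below 0.1 rad and angle between divider_tab's own z axis and vertical below 0.12 rad and angle between each of tin_center, jar_a_center, jar_b_center, jar_c_center's own z axis and vertical below 0.2 rad and horizontal distance between each of tin_center, jar_a_center, jar_b_center, jar_c_center and handle below 0.105 m); the arm keeps its last pose, push and grip.
It fails at once if a jar or the tin on the carousel is tipped over (angle between any of tin_center, jar_a_center, jar_b_center, jar_c_center's own z axis and vertical above 0.7 rad).
It fails at once if a bystander is moved by more than 40 mm (distance of any of mill, mug, candle, tea_box, timer from where it was at the start of the episode above 0.04 m).
It also fails if it takes over 72 s, if anything falls off the work surface, if the arm or the gripper's body presses on something with over 40 N, if the wrist force passes 120 N, or if a joint passes its speed limit or range.

### The arm

A 6-joint arm with a two-finger parallel gripper is mounted at the origin on a cart in front of the work surface, level with it; the furniture and walls round the work are solid. World frame = base frame: x ahead of the robot, y to its left, z up, the work surface at z = 0. Lengths are in m, angles in rad, forces in N, time in s.
With the tool pointing down it reaches from about 0.15 to 0.775 m from the base axis. Payload 6.1 kg.
Tool frame: the origin (TCP) lies midway between the tips of the shut fingers; the grasp point (between the pads) lies 19 mm behind it; z points along the fingers, y is the line along which they close (so a half turn about z gives the same grasp; the last joint's range is limited). The gripper opens to 85 mm and grips with 20 to 120 N. Pads are 22 mm wide; open, the fingers measure 114 mm over their backs; the gripper's body (76 mm by 85 mm) begins 54 mm behind the grasp point. The pads swing forward as they close: fully open they stand 13 mm farther back than shut.
Start: joints at [1.17, 0.126, -0.04, 1.405, 0, 1.571], TCP at [0.205, 0.483, 0.231] pointing down, gripper open.
Joint ranges: [-2.72, 2.72], [-0.95, 1.95], [-1.27, 1.35], [-1.78, 2.02], [-1.46, 1.47], [-3.14, 3.14]. Speed limits (rad/s): [2.39, 2.39, 3.01, 3.14, 3.14, 3.14].

### API

Orientations are given as a rotation vector (axis times angle).
In Python, from rig import r gives the robot as it stands.
- The arm moves only by the tool jog_arm, never from a script. Its argument "increments" is text: rows parted by semicolons, each of 5 numbers parted by spaces: the shift along the world's x, y, z in m, then the turn about the world's z in units of 6 degrees (1.0 is 6 degrees), then the finger opening in m, from 0 to 0.0854. In form: dx dy dz turn grip; .... A call has 1 to 8 rows; each row is the pose to reach, as a shift and turn from the pose commanded when the call began; what a row does not reach only later rows make up. A row lasts 1/12 s, in which the tool goes at most 41.7 mm and 7.16 degrees, less where a joint would pass 70% of its speed; a pose out of reach is approached as far as the arm can. A call with a gripper value outside its range is refused whole. The fingers move at their own pace and stop on an object; "squeeze" is the grip in N (left out, the last holds). Time passes only in rows, so rows that repeat a pose let the fingers close. It gives the time, the measured TCP pose, the force, the opening and the grip force at its end, in the units of the state.
- r.state(): the state, without advancing time (a new reading comes with each control period).
- r.get_image(name): name is "scene" or "top" or "wrist"; returns a dict with "pixels" (420x560x3 uint8, red, green, blue), "range_z" (420x560 float32, m along the optical axis (not along the pixel's ray), 0 where there is no reading), "fx", "fy", "cx", "cy" (pixels), "k1" (the pictures are not rectified: a ray, as slopes to the right and down, at radius r is drawn at 1 + k1 r^2 times it, then the intrinsics apply), "R" (3x3) and "t" (3): a world point X has camera coordinates R X + t. Camera axes: x right, y down, z forward; pixel columns grow to the right and rows downward; lengths in m; the calibration is good to about 2 mm. A picture is of the moment at which its call begins.
- r.sign_off(): hands the job in; it is judged then, once.
The state is a dict: "t": time; "joint_positions": joint angles; "joint_vel": joint speeds; "effort": joint torques, N m; "tool_pos": TCP position; "tool_rot": TCP orientation; "contact_force": force on the tool from outside, world axes, zero at the start; "ft_torque": the same for the moment, N m; "width": opening from 0.0 (shut) to 1.0 (fully open); "gripper_force": force on a finger pad.
Only numpy, scipy, OpenCV 4.12 (cv2) and the standard library are available. Lean on these libraries where they do the work, as an engineer would, in place of code of your own. Each camera call takes 0.05 s, during which the arm holds its last target. There are 200 camera calls.

## Working session

There is one attempt and no reset: what is moved stays moved. The work goes in short steps, Python scripts to look and compute and a tool call to move; the robot and the scene stay as the last step left them, time stands still between calls to the robot, and variables do not carry over. Pictures are saved under pics/ and viewed, at most 10 in all, crops included, and the job is handed in when it is done.

Besides the shell and the picture viewer there is one more tool, called after "Emit:" as name(argument=value, ...) on one line, values as JSON. jog_arm: Moves the arm, as the interface text tells. Its arguments: {"type":"object","properties":{"increments":{"type":"string"},"squeeze":{"type":"number"}},"required":["increments"]}

```bash
ls; mkdir -p pics
cat > h.py <<'E'
import numpy as np, cv2
from rig import r
def grab(n):
    im=r.get_image(n); np.savez('last_'+n+'.npz',**im); return im
def load(n): return dict(np.load('last_'+n+'.npz'))
def save(im,f): cv2.imwrite(f,cv2.cvtColor(im['pixels'],cv2.COLOR_RGB2BGR))
def rays(im,uv):
    uv=np.atleast_2d(np.asarray(uv,float))
    d=np.stack([(uv[:,0]-im['cx'])/im['fx'],(uv[:,1]-im['cy'])/im['fy']],1)
    s=d.copy()
    for _ in range(20): s=d/(1+im['k1']*(s**2).sum(1,keepdims=True))
    return np.c_[s,np.ones(len(s))]
def onplane(im,uv,z):
    w=rays(im,uv)@im['R']; c=-im['R'].T@im['t']
    return c+w*((z-c[2])/w[:,2])[:,None]
def cloud(im):
    H,W=im['range_z'].shape; u,v=np.meshgrid(np.arange(W),np.arange(H))
    p=rays(im,np.c_[u.ravel(),v.ravel()])*im['range_z'].reshape(-1,1)
    return ((p-im['t'])@im['R']).reshape(H,W,3)
E
python3 - <<'E'
from h import *
print(r.state())
for n in('scene','top'):
    im=grab(n); save(im,f'pics/{n}0.png'); print(n,-im['R'].T@im['t'],im['R'].round(2).tolist(),im['fx'],im['k1'])
a=cv2.imread('pics/scene0.png');b=cv2.imread('pics/top0.png')
E
```

```text
pics
{'t': 0.0, 'joint_positions': array([ 1.17001827e+00,  1.26398912e-01, -4.06116355e-02,  1.40536326e+00,
       -3.46286008e-06,  1.57077915e+00]), 'joint_vel': array([ 0.00129113,  0.00069814, -0.00124659,  0.00052274, -0.00051993,
       -0.00119709]), 'effort': array([ 1.74889433e-04, -4.35913610e+01,  3.52923203e+01,  1.72129262e-02,
        1.06861873e-05,  5.20031890e-06]), 'tool_pos': array([0.20466888, 0.48303663, 0.23051686]), 'tool_rot': array([-6.25247417e-01, -3.07842697e+00,  2.42916000e-03]), 'contact_force': array([ 0.28587623, -0.74000731, -0.59998112]), 'ft_torque': array([-0.05196001, -0.05400028, -0.01525514]), 'gripper_force': 0.0, 'width': 1.0005511463774368}
scene [-0.18240815 -0.65079705  0.57635881] [[0.66, -0.76, 0.02], [-0.29, -0.28, -0.92], [0.7, 0.59, -0.4]] 383.98132824748114 -0.00167642695461853
top [0.1102751  0.18135758 1.36635061] [[-0.45, -0.89, 0.0], [-0.83, 0.42, -0.36], [0.32, -0.16, -0.93]] 496.34359509537757 0.0037928458219850213
```

View pics/top0.png

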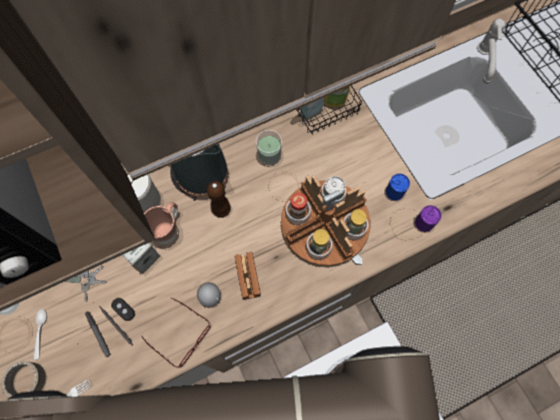

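View pics/scene0.png

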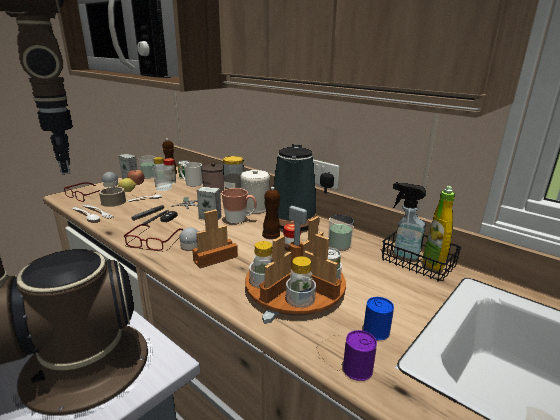

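The top view shows the carousel at about (325,222), the pointer at (357,260) and the stand with divider at (247,275). In the scene view the spare divider is at (213,240). Next I zoom in on the carousel.

Run:
```python
from h import *
a=cv2.imread('pics/top0.png')[165:305,220:380]; b=cv2.imread('pics/scene0.png')[190:330,180:360]
a=cv2.resize(a,(0,0),fx=4.2,fy=4.2,interpolation=cv2.INTER_CUBIC)
b=cv2.resize(b,(0,0),fx=4.2,fy=4.2,interpolation=cv2.INTER_CUBIC)
cv2.imwrite('pics/topz.png',a);cv2.imwrite('pics/scz.png',b)
im=load('top');P=cloud(im)
for n,u,v in [('handle',327,218),('carcen',325,222),('ptr',357,260),('stand',247,275),('red',298,202),('white',335,187),('y1',357,220),('y2',320,240)]:
    print(n,P[v,u].round(3))
```

```text
handle [ 0.456 -0.131  0.1  ]
carcen [ 0.457 -0.129  0.065]
ptr [ 0.331 -0.167  0.015]
stand [0.406 0.13  0.122]
red [ 0.52  -0.075  0.136]
white [ 0.526 -0.195  0.098]
y1 [ 0.407 -0.192  0.13 ]
y2 [ 0.401 -0.077  0.135]
```

View pics/topz.png

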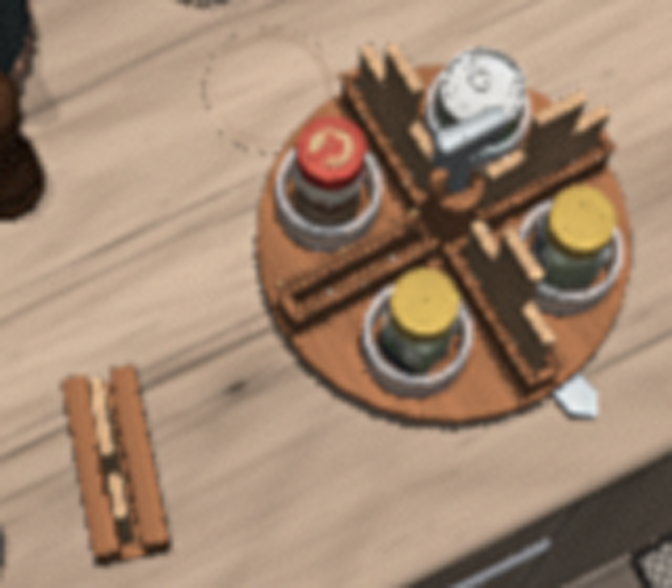

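View pics/scz.png

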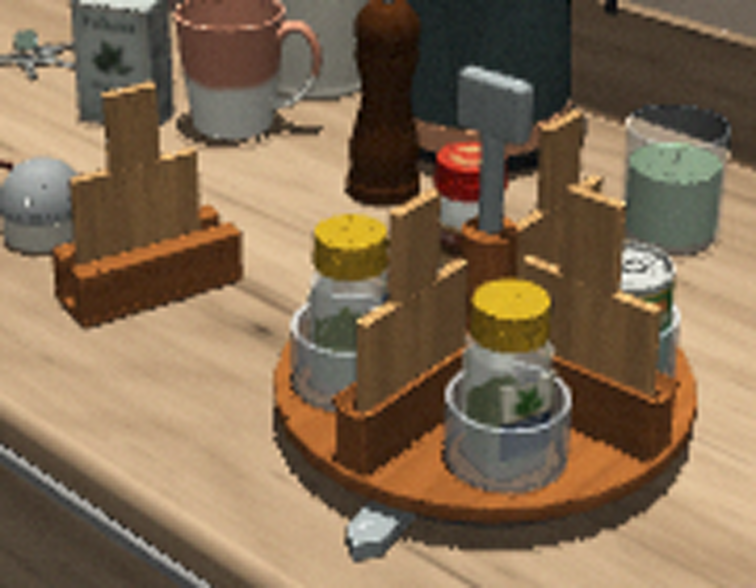

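The zooms show the tin as the silver-lidded can at topz (480,90), at the rear right. The empty slot runs from topz (430,245) to (290,305), and the handle bar from (435,150) to (505,110). Now I measure.

```bash
cat > meas.py <<'E'
from h import *
from scipy.optimize import least_squares
def line(p,m=0.0):
    c=np.median(p[:,:2],0) ; q=p[:,:2]-p[:,:2].mean(0); w,v=np.linalg.eigh(q.T@q); d=v[:,1]
    s=q@d; lo,hi=np.percentile(s,[1,99]); mid=p[:,:2].mean(0)+d*(lo+hi)/2
    return mid.round(4),round(float(np.degrees(np.arctan2(d[1],d[0]))),1)%180,round(hi-lo,4),len(p)
if __name__=='__main__':
  for n in('top','scene'):
    im=load(n);P=cloud(im).reshape(-1,3);C=im['pixels'].reshape(-1,3).astype(int)
    d0=np.hypot(P[:,0]-.46,P[:,1]+.13)
    # turntable rim: circle fit
    o=(d0<.16)&(abs(P[:,2]-.03)<.005)
    p=P[o]; a=np.arctan2(p[:,1]+.13,p[:,0]-.46); dd=np.hypot(p[:,0]-.46,p[:,1]+.13)
    rim=[]
    for k in range(-36,36):
        s=(np.degrees(a)//5==k)
        if s.sum()>4 and dd[s].max()>.11: rim.append(p[s][dd[s].argmax()])
    rim=np.array(rim)
    f=least_squares(lambda x:np.hypot(rim[:,0]-x[0],rim[:,1]-x[1])-.128,[.46,-.13],loss='soft_l1',f_scale=.002)
    print(n,'axis rim',f.x.round(4),len(rim), np.median(p[:,2]))
    c=f.x; d=np.hypot(P[:,0]-c[0],P[:,1]-c[1])
    h=P[(d<.05)&(P[:,2]>.19)&(P[:,2]<.24)]
    print('handle',line(h),h[:,2].max().round(4)); t=h[h[:,2]>.222]; print(' top',line(t) if len(t)>3 else len(t))
    q=P[(d<.115)&(P[:,2]>.168)&(P[:,2]<.18)]
    print('divider tops ang',np.round(np.unique(np.degrees(np.arctan2(q[:,1]-c[1],q[:,0]-c[0])).round(0),return_counts=True)).tolist())
    s=P[(abs(P[:,0]-.41)<.08)&(abs(P[:,1]-.13)<.09)&(P[:,2]>.005)]
    for lo,hi in((.035,.045),(.085,.105),(.11,.165),(.147,.16)):
        m=s[(s[:,2]>lo)&(s[:,2]<hi)]
        if len(m)>3: print('stand',lo,hi,line(m),m[:,2].max().round(4))
    for nm,x,y in (('tin',.526,-.195),('red',.52,-.075),('y1',.407,-.192),('y2',.401,-.077)):
        m=P[(np.hypot(P[:,0]-x,P[:,1]-y)<.04)&(P[:,2]>.085)&(P[:,2]<.145)&(abs(d-.082)<.04)]
        if len(m): print(nm,m.mean(0).round(3),m[:,2].max().round(3))
    k=(P[:,2]<.028)&(P[:,2]>.008)&(d>.125)&(d<.165); 
    if k.sum(): m=P[k]; j=np.hypot(*(m[:,:2]-c).T).argmax(); print('ptr',m[:,:2].mean(0).round(4),k.sum(),'tip',m[j].round(3),np.degrees(np.arctan2(*(m[:,:2].mean(0)-c)[::-1])))
E
python3 meas.py
```

```text
top axis rim [ 0.4699 -0.1395] 59 0.03076676905484353
handle (array([ 0.4667, -0.1387]), 91.8, np.float64(0.0448), 163) 0.2327
 top (array([ 0.4686, -0.1385]), 94.1, np.float64(0.0448), 92)
divider tops ang [[-180.0, -179.0, -178.0, -177.0, -176.0, -175.0, -174.0, -148.0, -93.0, -92.0, -91.0, -90.0, -89.0, -88.0, -87.0, -86.0, -85.0, -84.0, -1.0, -0.0, 1.0, 2.0, 3.0, 4.0, 5.0, 6.0, 7.0, 111.0, 118.0, 133.0, 139.0, 162.0, 163.0, 178.0, 179.0, 180.0], [5.0, 6.0, 5.0, 6.0, 8.0, 2.0, 1.0, 1.0, 2.0, 2.0, 8.0, 5.0, 8.0, 3.0, 6.0, 5.0, 2.0, 1.0, 3.0, 7.0, 7.0, 5.0, 6.0, 6.0, 8.0, 4.0, 1.0, 1.0, 1.0, 1.0, 1.0, 1.0, 1.0, 2.0, 8.0, 4.0]]
stand 0.035 0.045 (array([0.4304, 0.1297]), 154.2, np.float64(0.1181), 553) 0.045
stand 0.085 0.105 (array([0.423 , 0.1283]), 164.6, np.float64(0.088), 53) 0.1046
stand 0.11 0.165 (array([0.4234, 0.1281]), 163.9, np.float64(0.0349), 63) 0.1586
stand 0.147 0.16 (array([0.4237, 0.1284]), 164.3, np.float64(0.0345), 46) 0.1586
tin [ 0.533 -0.196  0.099] 0.107
red [ 0.52  -0.075  0.128] 0.144
y1 [ 0.41  -0.194  0.122] 0.139
y2 [ 0.406 -0.08   0.124] 0.139
ptr [ 0.3
[... 670 characters left out ...]
 1.0, 1.0, 1.0, 1.0, 1.0, 1.0, 1.0, 2.0, 5.0, 13.0, 21.0, 5.0, 6.0, 3.0, 6.0, 1.0, 1.0, 6.0, 4.0, 8.0, 6.0, 1.0, 6.0, 3.0, 4.0, 1.0, 1.0, 1.0, 1.0, 1.0, 1.0, 1.0, 3.0]]
stand 0.035 0.045 (array([0.419 , 0.1255]), 138.9, np.float64(0.1321), 314) 0.0449
stand 0.085 0.105 (array([0.422 , 0.1241]), 164.8, np.float64(0.0875), 172) 0.1048
stand 0.11 0.165 (array([0.4222, 0.1242]), 163.6, np.float64(0.0361), 192) 0.1542
stand 0.147 0.16 (array([0.4211, 0.1248]), 162.7, np.float64(0.0337), 38) 0.1542
tin [ 0.534 -0.209  0.098] 0.103
red [ 0.51  -0.082  0.12 ] 0.138
y1 [ 0.404 -0.208  0.113] 0.134
y2 [ 0.4   -0.094  0.114] 0.134
ptr [ 0.3768 -0.1982] 403 tip [ 0.318 -0.175  0.009] -148.03519141812708
```

Run:
```python
from meas import *
from scipy.spatial.transform import Rotation as Ro
s=r.state(); M=Ro.from_rotvec(s['tool_rot']).as_matrix(); print('y axis ang',np.degrees(np.arctan2(M[1,1],M[0,1])), 'z',M[:,2].round(3))
c=np.array([.469,-.140])
for n in('top','scene'):
    im=load(n);P=cloud(im).reshape(-1,3);C=im['pixels'].reshape(-1,3).astype(int)
    q=P[:,:2]-c; d=np.hypot(*q.T); a=np.degrees(np.arctan2(q[:,1],q[:,0]))
    m=(abs(a-92)<25)&(d>.02)&(d<.135)&(P[:,2]>.060)&(P[:,2]<.08)
    print(n,'rails',line(P[m]),np.median(P[m][:,2]))
    for si in(1,-1):
        u=np.radians(92.5); v=q@[-np.sin(u),np.cos(u)]
        mm=m&(v*si>0); print('  side',si,line(P[mm]) if mm.sum()>5 else mm.sum())
    sat=C.max(1)-C.min(1)
    k=(d>.130)&(d<.16)&(abs(a+167)<14)&(C.min(1)>110)&(sat<45)&(P[:,2]<.03)
    w=P[k]; t=q[k]; print(' ptr',t.mean(0).round(4),k.sum(),'ang',np.degrees(np.arctan2(*t.mean(0)[::-1])).round(1),'tip ang',a[k][d[k].argmax()].round(1),d[k].max().round(4),np.median(w[:,2]))
```

```text
y axis ang 67.03609866549262 z [-0.001 -0.001 -1.   ]
top rails (array([ 0.4689, -0.0674]), 92.2, np.float64(0.1026), 311) 0.06990126032586527
  side 1 (array([ 0.4537, -0.068 ]), 92.1, np.float64(0.1025), 122)
  side -1 (array([ 0.4786, -0.0669]), 92.4, np.float64(0.102), 189)
 ptr [-0.1359 -0.0354] 96 ang -165.4 tip ang -167.5 0.1565 0.009721239614799568
scene rails (array([ 0.4756, -0.0551]), 90.0, np.float64(0.0), 1) 0.07088340786364866
  side 1 0
  side -1 1
 ptr [-0.1366 -0.032 ] 64 ang -166.8 tip ang -167.1 0.1543 0.011449333475091385
```

Emit:
jog_arm(increments="0.04 -0.03 0 1 0.06; 0.08 -0.06 0 2 0.06", squeeze=40)

```text
t: 0.27
tool_pos: [0.2705, 0.4339, 0.2306]
tool_rot: [-0.287, -3.128, 0.001]
contact_force: [1.5, 0.5, 0.5]
width: 0.747
gripper_force: 0.0
```

Emit:
jog_arm(increments="0.016 -0.037 0 -0.2 0.045; 0.032 -0.074 0 -0.4 0.045; 0.049 -0.111 0 -0.8 0.045; 0.066 -0.148 0 -0.8 0.045; 0.082 -0.185 0 -0.8 0.045; 0.098 -0.222 0 -0.8 0.045; 0.115 -0.259 0 -0.8 0.045; 0.131 -0.295 0 -0.8 0.045")

```text
t: 0.93
tool_pos: [0.4023, 0.1366, 0.2312]
tool_rot: [0.432, 3.112, -0.0]
contact_force: [0.4, 0.9, -0.4]
width: 0.526
gripper_force: 0.0
```

Emit:
jog_arm(increments="0 0 0 0 0.045; 0 0 0 0 0.045; 0 0 0 0 0.045; 0 0 0 0 0.045")

```text
t: 1.27
tool_pos: [0.4018, 0.1394, 0.2311]
tool_rot: [-0.43, -3.111, -0.0]
contact_force: [0.3, 0.7, -0.4]
width: 0.531
gripper_force: 0.0
```

Run:
```python
from meas import *
s=r.state(); print(s['joint_positions'].round(3),s['tool_pos'])
im=grab('wrist'); save(im,'pics/w1.png'); P=cloud(im).reshape(-1,3)
s=P[(abs(P[:,0]-.42)<.06)&(abs(P[:,1]-.127)<.06)]
for lo,hi in((.088,.105),(.147,.16)):
    m=s[(s[:,2]>lo)&(s[:,2]<hi)]; print(line(m) if len(m)>5 else len(m))
```

```text
[ 0.334 -0.062 -0.235  1.399  0.     0.609] [0.40175764 0.13943641 0.23109978]
(array([0.4205, 0.131 ]), 167.9, np.float64(0.0845), 451)
(array([0.4222, 0.1289]), 164.8, np.float64(0.0349), 644)
```

View pics/w1.png

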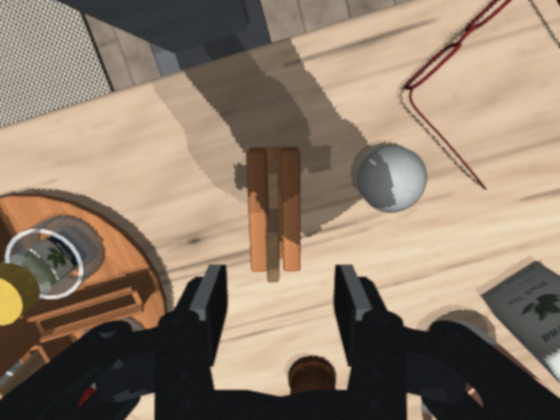

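The wrist view shows the stand at about (274,210) with the divider edge-on and clear between the fingers. The timer is at (392,177), away from the path. Next I descend and grip.

Emit:
jog_arm(increments="0.027 -0.012 0 0.1 0.045; 0.027 -0.012 0 0.1 0.045; 0.027 -0.012 -0.03 0.1 0.045; 0.027 -0.012 -0.06 0.1 0.045; 0.027 -0.012 -0.09 0.1 0.045; 0.027 -0.012 -0.115 0.1 0.045; 0.027 -0.012 -0.115 0.1 0.045; 0.027 -0.012 -0.115 0.1 0.045")

```text
t: 1.98
tool_pos: [0.4278, 0.1274, 0.1157]
tool_rot: [-0.413, -3.112, 0.002]
contact_force: [-0.5, -0.0, 0.4]
width: 0.527
gripper_force: 0.0
```

Emit:
jog_arm(increments="0 0 0 0 0; 0 0 0 0 0; 0 0 0 0 0; 0 0 0 0 0; 0 0 0 0 0; 0 0 0 0 0; 0 0 0 0 0; 0 0 0 0 0")

```text
t: 2.65
tool_pos: [0.4303, 0.1269, 0.1181]
tool_rot: [0.416, 3.111, 0.002]
contact_force: [-0.5, -0.6, 6.9]
width: 0.089
gripper_force: 40.7
```

Emit:
jog_arm(increments="0 0 0.02 0 0; 0 0 0.05 0 0; 0 0 0.085 0 0; 0 0 0.12 0 0; 0 0 0.155 0 0; 0 0 0.155 0 0; 0 0 0.155 1 0; 0 0 0.155 2 0")

```text
t: 3.32
tool_pos: [0.4296, 0.1267, 0.2722]
tool_rot: [0.081, 3.138, 0.001]
contact_force: [0.1, 0.2, -1.6]
width: 0.087
gripper_force: 39.5
```

Emit:
jog_arm(increments="0.003 -0.018 0 1 0; 0.006 -0.036 0 2 0; 0.01 -0.055 0 3 0; 0.014 -0.075 0 4 0; 0.018 -0.095 0 5 0; 0.022 -0.115 0 6 0; 0.026 -0.135 0 7 0; 0.030 -0.155 0 8 0")

```text
t: 3.98
tool_pos: [0.4592, -0.0294, 0.2713]
tool_rot: [-1.204, 2.901, -0.0]
contact_force: [0.3, 0.6, -0.2]
width: 0.091
gripper_force: 39.6
```

Emit:
jog_arm(increments="0.002 -0.010 0 1 0; 0.003 -0.02 0 2 0; 0.005 -0.035 0 3 0; 0.005 -0.035 0 4 0; 0.005 -0.035 0 5 0; 0.005 -0.035 0 6 0; 0.005 -0.035 0 7 0; 0.005 -0.035 0 7.9 0")

```text
t: 4.65
tool_pos: [0.4641, -0.0635, 0.2712]
tool_rot: [-2.268, 2.174, 0.0]
contact_force: [0.4, 0.0, -0.3]
width: 0.084
gripper_force: 39.6
```

Emit:
jog_arm(increments="0 0 0 0 0; 0 0 0 0 0; 0 0 0 0 0; 0 0 0 0 0")

```text
t: 4.98
tool_pos: [0.4642, -0.0633, 0.2713]
tool_rot: [-2.261, 2.181, -0.0]
contact_force: [-0.4, -0.5, -1.4]
width: 0.092
gripper_force: 39.6
```

```bash
cat > chk.py <<'E'
from meas import *
s=r.state(); print(s['joint_positions'].round(3),s['tool_pos'].round(4),(np.degrees(np.arctan2(s['tool_rot'][1],s['tool_rot'][0]))*2-90)%360)
T=s['tool_pos']
for n in('top','scene'):
    im=grab(n);save(im,f'pics/{n}_c.png');P=cloud(im).reshape(-1,3);C=im['pixels'].reshape(-1,3).astype(int)
    q=P[:,:2]-T[:2]; b=T[2]-.1085
    near=(np.hypot(*q.T)<.075)
    for lo,hi in((.0,.075),(.05,.085)):
        m=near&(P[:,2]>b+lo)&(P[:,2]<b+hi); print(n,'div',line(P[m]) if m.sum()>5 else m.sum(), P[m][:,2].min().round(4) if m.any() else '')
    c=np.array([.469,-.140]);q=P[:,:2]-c; d=np.hypot(*q.T); a=np.degrees(np.arctan2(q[:,1],q[:,0]))
    m=(abs(a-92)<25)&(d>.02)&(d<.135)&(P[:,2]>.060)&(P[:,2]<.08)
    print(n,'rails',line(P[m]) if m.sum()>5 else m.sum())
    if m.sum()>5:
        u=np.radians(92.3);v=q@[-np.sin(u),np.cos(u)]; print(' half v',[np.median(v[m&(v*k>0)]).round(4) for k in(1,-1)])
E
python3 chk.py
python3 - <<'E'
import cv2
a=cv2.imread('pics/top_c.png')[100:310,200:420];b=cv2.imread('pics/scene_c.png')[60:330,180:380]
a=cv2.resize(a,(400,382));b=cv2.resize(b,(400,540));import numpy as np
c=np.zeros((540,800,3),'u1');c[:382,:400]=a;c[:,400:]=b;cv2.imwrite('pics/c1.png',c)
E
```

```text
[-0.136  0.022 -0.065  1.484  0.    -1.743] [ 0.4642 -0.0633  0.2713] 182.08019997566714
top div (array([ 0.4614, -0.0576]), 90.6, np.float64(0.0658), 200) 0.1634
top div (array([ 0.4613, -0.0664]), 90.6, np.float64(0.0831), 88) 0.213
top rails (array([ 0.4658, -0.0677]), 92.7, np.float64(0.1037), 278)
 half v [np.float64(0.0105), np.float64(-0.0095)]
scene div (array([ 0.4615, -0.082 ]), 92.3, np.float64(0.1096), 924) 0.163
scene div (array([ 0.4616, -0.0822]), 92.6, np.float64(0.1094), 442) 0.2129
scene rails 1
```

View pics/c1.png

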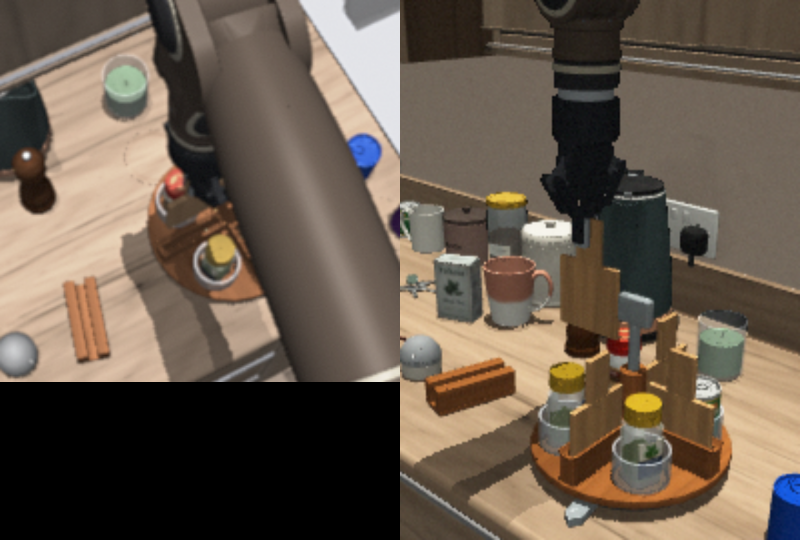

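The divider hangs upright above the empty slot, at about (590,290) in the right panel. It is aligned within about 1 mm. Next I lower it.

Emit:
jog_arm(increments="0.001 0 -0.02 0.03 0; 0.001 0 -0.04 0.03 0; 0.001 0 -0.06 0.03 0; 0.001 0 -0.075 0.03 0; 0.001 0 -0.085 0.03 0; 0.001 0 -0.095 0.03 0; 0.001 0 -0.1 0.03 0; 0.001 0 -0.1 0.03 0")

```text
t: 5.75
tool_pos: [0.4648, -0.0633, 0.1705]
tool_rot: [2.266, -2.175, -0.002]
contact_force: [0.6, -0.2, -0.8]
width: 0.084
gripper_force: 39.6
```

Emit:
jog_arm(increments="0 0 -0.006 0 0; 0 0 -0.012 0 0; 0 0 -0.018 0 0; 0 0 -0.022 0 0; 0 0 -0.026 0 0; 0 0 -0.029 0 0; 0 0 -0.029 0 0; 0 0 -0.029 0 0")

```text
t: 6.42
tool_pos: [0.4651, -0.0633, 0.1422]
tool_rot: [2.266, -2.175, -0.0]
contact_force: [0.7, 0.3, -1.4]
width: 0.087
gripper_force: 39.6
```

Emit:
jog_arm(increments="0 0 -0.001 0 0; 0 0 -0.002 0 0; 0 0 -0.003 0 0; 0 0 -0.004 0 0; 0 0 -0.005 0 0; 0 0 -0.005 0 0")

```text
t: 6.92
tool_pos: [0.4668, -0.0636, 0.14]
tool_rot: [-2.264, 2.174, -0.006]
contact_force: [-2.0, -0.6, 13.6]
width: 0.089
gripper_force: 41.9
```

Contact came at the expected seated height, so I release to a limited opening.

Emit:
jog_arm(increments="0 0 0.003 0 0.024; 0 0 0.003 0 0.03; 0 0 0.003 0 0.03; 0 0 0.003 0 0.03; 0 0 0.003 0 0.03; 0 0 0.003 0 0.03")

```text
t: 7.42
tool_pos: [0.465, -0.0633, 0.1399]
tool_rot: [2.266, -2.175, -0.001]
contact_force: [1.4, -0.3, -0.1]
width: 0.355
gripper_force: 0.0
```

Emit:
jog_arm(increments="0 0 0.02 0 0.03; 0 0 0.04 0 0.03; 0 0 0.07 0 0.03; 0 0 0.1 0 0.03; 0 0 0.12 0 0.035; 0 0 0.12 0 0.04; 0 0 0.12 0 0.04; 0 0 0.12 0 0.04")

```text
t: 8.08
tool_pos: [0.4649, -0.0633, 0.2594]
tool_rot: [2.266, -2.175, -0.001]
contact_force: [0.9, -0.5, 0.3]
width: 0.47
gripper_force: 0.0
```

Run:
```python
from meas import *
s=r.state(); print(s['joint_positions'].round(3),s['tool_pos'].round(4),(np.degrees(np.arctan2(s['tool_rot'][1],s['tool_rot'][0]))*2-90)%360)
for n in('scene','wrist'):
    im=grab(n);save(im,f'pics/{n}_d.png');P=cloud(im).reshape(-1,3)
    h=P[(np.hypot(P[:,0]-.469,P[:,1]+.14)<.035)&(P[:,2]>.215)&(P[:,2]<.235)]; print(n,'handle',line(h) if len(h)>5 else len(h))
    m=P[(abs(P[:,0]-.466)<.02)&(abs(P[:,1]+.07)<.06)&(P[:,2]>.155)&(P[:,2]<.19)&(P[:,1]>-.11)]
    print('tab',line(m) if len(m)>5 else len(m), np.percentile(m[:,2],[50,98]).round(4) if len(m) else '')
a=cv2.imread('pics/scene_d.png')[150:330,180:380];b=cv2.imread('pics/wrist_d.png')
cv2.imwrite('pics/d1.png',np.hstack([cv2.resize(a,(400,360)),cv2.resize(b,(400,300),interpolation=3) if 0 else cv2.copyMakeBorder(cv2.resize(b,(400,300)),0,60,0,0,0)]))
```

```text
[-0.135  0.023 -0.09   1.459 -0.    -1.747] [ 0.4649 -0.0633  0.2594] 182.35329939226932
scene handle (array([ 0.4647, -0.142 ]), 94.3, np.float64(0.0454), 110)
tab (array([ 0.4649, -0.0726]), 95.7, np.float64(0.036), 106) [0.1668 0.1752]
wrist handle (array([ 0.4683, -0.1396]), 91.5, np.float64(0.044), 3012)
tab (array([ 0.4676, -0.0706]), 92.6, np.float64(0.0351), 711) [0.1743 0.1757]
```

View pics/d1.png

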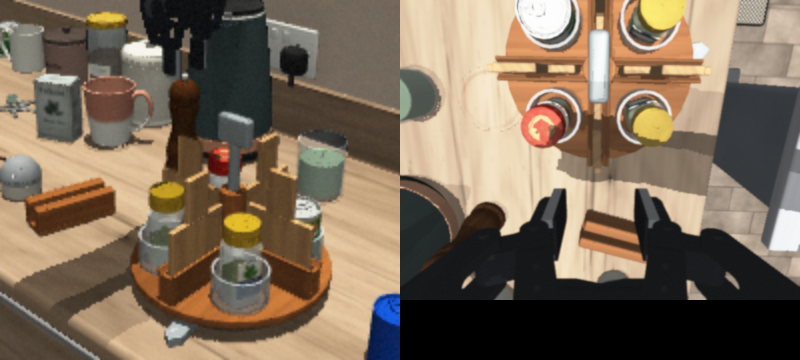

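The divider is seated: its tab top is at 0.175 m, level with the others, and the handle sits mid-left in the wrist panel at (599,65). Next I move over the handle.

Emit:
jog_arm(increments="0.001 -0.03 0 0 0.05; 0.0035 -0.06 0 0 0.05; 0.0035 -0.076 0 0 0.05; 0.0035 -0.076 0 0 0.05; 0.0035 -0.076 -0.02 0 0.05; 0.0035 -0.076 -0.04 0 0.05; 0.0035 -0.076 -0.06 0 0.05; 0.0035 -0.076 -0.066 0 0.05")

```text
t: 8.85
tool_pos: [0.4668, -0.1383, 0.1906]
tool_rot: [2.265, -2.174, -0.008]
contact_force: [-1.1, 0.6, -1.1]
width: 0.583
gripper_force: 0.0
```

Emit:
jog_arm(increments="0 0 0 0 0.05; 0 0 0 0 0.02; 0 0 0 0 0; 0 0 0 0 0; 0 0 0 0 0; 0 0 0 0 0; 0 0 0 0 0; 0 0 0 0 0", squeeze=40)

```text
t: 9.52
tool_pos: [0.4688, -0.1394, 0.1956]
tool_rot: [-2.266, 2.175, -0.002]
contact_force: [-2.8, 1.1, 5.9]
width: 0.157
gripper_force: 41.4
```

Run:
```python
from meas import *
s=r.state(); print(s['joint_positions'].round(3),s['tool_pos'].round(4),(np.degrees(np.arctan2(s['tool_rot'][1],s['tool_rot'][0]))*2-90)%360,s['contact_force'],s['gripper_force'],s['width'])
```

```text
[-0.289  0.059 -0.191  1.319 -0.    -1.901] [ 0.4688 -0.1394  0.1956] 182.34883658929397 [-2.75755232  1.06604849  5.91630906] 41.406787633895874 0.15666184732408098
```

Emit:
jog_arm(increments="0 0 0 -0.2 0; 0 0 0 -0.5 0; 0 0 0 -1 0; 0 0 0 -1.5 0; 0 0 0 -2 0; 0 0 0 -2.5 0; 0 0 0 -3 0; 0 0 0 -3.5 0")

```text
t: 10.18
tool_pos: [0.4691, -0.1394, 0.1956]
tool_rot: [-1.828, 2.553, -0.002]
contact_force: [-0.5, 0.5, 5.0]
width: 0.157
gripper_force: 41.3
```

Emit:
jog_arm(increments="0 0 0 -0.5 0; 0 0 0 -1 0; 0 0 0 -1.5 0; 0 0 0 -2 0; 0 0 0 -2.5 0; 0 0 0 -3 0; 0 0 0 -3.5 0; 0 0 0 -4 0")

```text
t: 10.85
tool_pos: [0.4693, -0.1396, 0.1956]
tool_rot: [-1.257, 2.877, -0.003]
contact_force: [0.4, -0.1, 4.7]
width: 0.157
gripper_force: 41.2
```

Emit:
jog_arm(increments="0 0 0 -0.5 0; 0 0 0 -1 0; 0 0 0 -1.5 0; 0 0 0 -2 0; 0 0 0 -2.5 0; 0 0 0 -3 0; 0 0 0 -3.5 0; 0 0 0 -4 0")

```text
t: 11.52
tool_pos: [0.4695, -0.1398, 0.1956]
tool_rot: [-0.631, 3.075, -0.003]
contact_force: [-1.0, -1.0, 5.1]
width: 0.156
gripper_force: 41.2
```

Emit:
jog_arm(increments="0 0 0 -0.5 0; 0 0 0 -1 0; 0 0 0 -1.5 0; 0 0 0 -2 0; 0 0 0 -2.5 0; 0 0 0 -3 0; 0 0 0 -3.5 0; 0 0 0 -4 0")

```text
t: 12.18
tool_pos: [0.4696, -0.1401, 0.1956]
tool_rot: [0.022, 3.139, -0.003]
contact_force: [0.2, -1.9, 3.4]
width: 0.154
gripper_force: 41.1
```

Emit:
jog_arm(increments="0 0 0 -0.5 0; 0 0 0 -1 0; 0 0 0 -1.5 0; 0 0 0 -2 0; 0 0 0 -2.5 0; 0 0 0 -3 0; 0 0 0 -3.5 0; 0 0 0 -4 0")

```text
t: 12.85
tool_pos: [0.4695, -0.1404, 0.1956]
tool_rot: [0.674, 3.065, -0.003]
contact_force: [0.6, -4.2, 4.0]
width: 0.158
gripper_force: 41.1
```

Emit:
jog_arm(increments="0 0 0 -0.4 0; 0 0 0 -0.7 0; 0 0 0 -1 0; 0 0 0 -1.2 0; 0 0 0 -1.2 0; 0 0 0 -1.2 0; 0 0 0 -1.2 0; 0 0 0 -1.2 0")

```text
t: 13.52
tool_pos: [0.4695, -0.1405, 0.1957]
tool_rot: [0.862, 3.018, -0.003]
contact_force: [-1.0, -5.5, 5.4]
width: 0.161
gripper_force: 41.5
```

Run:
```python
from meas import *
s=r.state(); print(s['joint_positions'].round(3),s['tool_pos'].round(4),(np.degrees(np.arctan2(s['tool_rot'][1],s['tool_rot'][0]))*2-90)%360,s['contact_force'],s['gripper_force'])
c=np.array([.469,-.140])
for n in('scene','top','wrist'):
    im=grab(n);save(im,f'pics/{n}_e.png');P=cloud(im).reshape(-1,3);C=im['pixels'].reshape(-1,3).astype(int)
    q=P[:,:2]-c;d=np.hypot(*q.T);a=np.degrees(np.arctan2(q[:,1],q[:,0]))
    m=(P[:,2]>.098)&(P[:,2]<.107)&(abs(d-.082)<.035)&(abs((a-193+180)%360-180)<30)
    if m.sum()>10:
        x=P[m][:,:2].astype(np.float32); (e,rad)=cv2.minEnclosingCircle(x[np.abs(x-np.median(x,0)).max(1)<.03]); v=e-c
        print(n,m.sum(),'tin top',np.round(e,4),rad,np.degrees(np.arctan2(v[1],v[0]))%360,np.hypot(*v))
    k=(d>.130)&(d<.16)&(abs((a+167+180)%360-180)<14)&(C.min(1)>110)&(np.ptp(C,1)<45)&(P[:,2]<.03)
    if k.sum()>10: t=q[k].mean(0); print(n,' ptr',k.sum(),np.degrees(np.arctan2(t[1],t[0]))%360)
a=cv2.imread('pics/scene_e.png')[150:330,180:380];b=cv2.imread('pics/wrist_e.png')
cv2.imwrite('pics/e1.png',np.hstack([cv2.resize(a,(400,360)),cv2.copyMakeBorder(cv2.resize(b,(400,300)),0,60,0,0,0)]))
```

```text
[-0.29   0.059 -0.191  1.317 -0.002  0.267] [ 0.4695 -0.1405  0.1957] 58.10826667264544 [-1.02236134 -5.53526945  5.43746807] 41.45143389701843
scene 211 tin top [ 0.3881 -0.1598] 0.02967163920402527 193.7721114097029 0.08324732505714252
scene  ptr 61 192.99304233718937
top 243 tin top [ 0.389  -0.1568] 0.02882489375770092 191.83853946637493 0.08173148790243416
top  ptr 96 192.14485667922017
wrist 4449 tin top [ 0.3878 -0.1575] 0.02869010902941227 192.16144065670653 0.08301354892913688
wrist  ptr 813 192.7289237398395
```

View pics/e1.png

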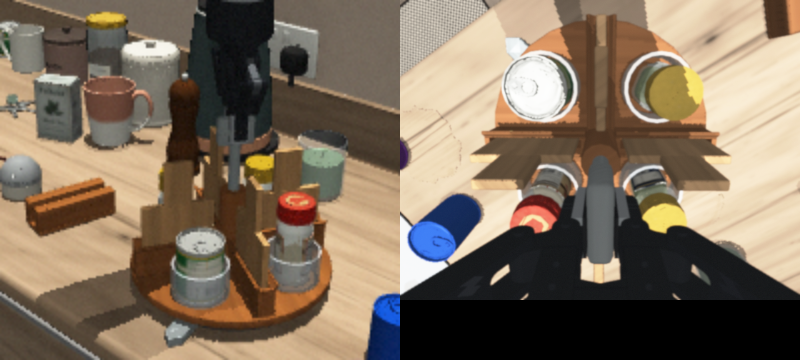

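The tin, at (200,250) in the left panel, is in line with the pointer at (178,333), within about 1°. All the jars are upright and the handle is still gripped. I hold briefly, then hand in.

Emit:
jog_arm(increments="0 0 0 0 0; 0 0 0 0 0; 0 0 0 0 0; 0 0 0 0 0; 0 0 0 0 0; 0 0 0 0 0; 0 0 0 0 0; 0 0 0 0 0")

```text
t: 14.33
tool_pos: [0.4694, -0.1405, 0.1956]
tool_rot: [0.862, 3.018, -0.003]
contact_force: [-0.7, -5.1, 5.6]
width: 0.158
gripper_force: 41.5
```

```bash
python3 -c "
from rig import r
print(r.state()['gripper_force']); print(r.sign_off())"
```

```text
41.45196497440338
the job is handed in; nothing more can be done
None
```

The job is handed in, with no verdict returned: the divider is fully home and released, the tin is within about 1° of the pointer, and the handle is still gripped and held still at 41 N.

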